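# Riddle the mixed fittings and pick off the union

### The arm

A 7-joint arm with a two-finger parallel gripper is mounted at the origin on the work surface. World frame = base frame: x ahead of the robot, y to its left, z up, the work surface at z = 0. Lengths are in m, angles in rad, forces in N, time in s.
With the tool pointing down it reaches from about 0.4 to 0.85 m from the base axis. Payload 10.4 kg.
Tool frame: the origin (TCP) lies between the finger pads; the fingertips stand r.nose_length ahead of it and the grasp point (between the pads) lies 6 mm ahead of it (r.nose_length is the distance from the TCP to the fingertips, in m); z points along the fingers, x is the direction in which the jaws open and shut, and the axes are right-handed (so a half turn about z gives the same grasp; the last joint's range is limited). The gripper opens to 87 mm and grips with 3 to 60 N. Pads are 19 mm wide; open, the fingers measure 117 mm over their backs; the gripper's body (75 mm by 190 mm) begins 51 mm behind the grasp point.
Start: joints at [1.204, 0.332, -0.065, 1.46, 0.022, 1.35, -0.088], TCP at [0.211, -0.588, 0.248] pointing down, gripper open.
Joint ranges: [-2.6, 2.6], [-0.5, 2.12], [-1.47, 1.34], [0.16, 2.42], [-1.27, 4.41], [0.06, 2.06], [-2.6, 2.6]. Speed limits (rad/s): [2.22, 2.22, 2.79, 2.79, 3.14, 3.14, 3.14].

### API

Orientations are given as a unit quaternion [x, y, z, w].
In Python, from bench import r gives the robot as it stands. The module is installed in compiled form; this text tells all that it offers.
- The arm moves only by the shell command python3 -m creep 'ROWS' [OPENING] [FORCE]. ROWS is JSON, a list of rows, each an object of numbers: "x", "y", "z": the shift along the world's x, y, z in m; "spin": the turn about the world's z in degrees. In form: [{"x": .., "y": .., "z": .., "spin": ..}, ...]. A call has 1 to 12 rows; each row is the pose to reach, as a shift and turn from the pose commanded when the call began; what a row does not reach only later rows make up. A row lasts 1/8 s, in which the tool goes at most 62.5 mm and 10.7 degrees, less where a joint would pass 70% of its speed; a pose out of reach is approached as far as the arm can. A call with a gripper value outside its range is refused whole. OPENING is the finger opening in m, from 0 to 0.087, set as the call begins (- or left out, the last holds). The fingers move at their own pace and stop on an object; FORCE is the grip in N (left out, the last holds). Time passes only in rows, so rows that repeat a pose let the fingers close. It gives the time, the measured TCP pose, the force and the opening at its end, in the units of the state.
- r.read_state(): the state, without advancing time (a new reading comes with each control period).
- r.camera(name): name is "side" or "top" or "wrist"; returns a dict with "pixels" (400x640x3 uint8, blue, green, red), "z_map" (400x640 float32, m along the optical axis (not along the pixel's ray), 0 where there is no reading), "K" (3x3 intrinsics, pixels), "k1" (the pictures are not rectified: a ray, as slopes to the right and down, at radius r is drawn at 1 + k1 r^2 times it, then the intrinsics apply), "R" (3x3) and "t" (3): a world point X has camera coordinates R X + t. Camera axes: x right, y down, z forward; pixel columns grow to the right and rows downward; lengths in m; the calibration is good to about 2 mm. A picture is of the moment at which its call begins.
- r.close_job(): hands the job in, once; it reports no verdict.
The state is a dict: "time": time; "joint_positions": joint angles; "joint_vel": joint speeds; "joint_torque": joint torques, N m; "ee_pos": TCP position; "eef_rot": TCP orientation; "ft_force": force on the tool from outside, world axes, zero at the start; "torque": the same for the moment, N m; "width": finger opening in m.
Only numpy, scipy, OpenCV 4.12 (cv2) and the standard library are available. Lean on these libraries where they do the work, as an engineer would, in place of code of your own. Each camera call takes 0.05 s, during which the arm holds its last target. There are 200 camera calls.

### The job

Press the lever of the tipping pan down so that the mixed parts slide onto the grate and the two small nuts drop through into the box below; do not lift any part out of the pan with the fingers. Then pick the iron union, which stays on top, off the bars and set it down in the shallow lipped ledge at the other end of the grate, away from the pan.

Things in the scene. Friction and masses are not known exactly. Their poses are not given: they have to be found in the camera images.
- grate: fixed sorting grate; origin on the counter under its middle, z up. In its frame, mm: 3 bars along y at x -38, 0, 38, tops z 65; walls x +-76, y -83, tops z 79; box floor z 6. Pan beyond y 85, hinged at y 85, z 105. Lever in front: flat pedal 44 x 46, 8 thick, middle at (-122, -16, 170), pressed down in an arc by y -35 to (-122, -16, 40), 2 to 6 N. Ledge: x +-66, y -210 to -86, floor z 45, lips z 53.
- union: stubby eight-sided grey iron pipe union, at first lying in the pan: 54 mm long along its x axis, 46 across flats in the middle 24 mm, 40 at the ends; 0.2 to 0.4 kg; origin at its centre, 23 above what it lies on. Too big for the grate: it ends lying on the bars or sunk up to 12 mm between two, mostly lengthwise, any way round.
- nut_a: small nickel-plated hexagonal nut in the pan, 20 mm across flats, 14 high, 30 g; origin at its centre, z along its bore. It fits between the bars. Parts start to slide when the pan is tipped 45 degrees or more (its stop: 65): press the pedal down in 1 to 2 s and hold it near its end for about a second. Let go, the pan sinks back level.
- nut_b: second nut in the pan, same as the first. The pan is 118 mm wide and 122 long, its floor at z 110 and walls to z 138 of the grate frame, open towards the bars. A third, spare one on the counter is not part of the job.
Mind the look-alikes: they are no part of the job. What is shaped like the union but purple is not meant.

How it is judged:
By the outcome, as a careful person would: the job done as asked, in the order asked, and still so for the second after the job is handed in, with the robot touching nothing.
It also fails if it takes over 54 s, if anything falls off the work surface, if the arm or the gripper's body presses on something with over 40 N, if the wrist force passes 120 N, or if a joint passes its speed limit or range.

## Working session

There is one attempt and no reset: what is moved stays moved. The work goes in short steps, Python scripts to look and compute and a shell command to move; the robot and the scene stay as the last step left them, time stands still between calls to the robot, and variables do not carry over. Pictures are saved under pics/ and viewed, about 8 in all and at most 12, crops included, and the job is handed in when it is done.

```bash
mkdir -p pics; cat > h.py <<'E'
import numpy as np, cv2
from bench import r
def snap(n,f):
    c=r.camera(n); cv2.imwrite(f'pics/{f}.png',c['pixels']); np.savez(f'{f}.npz',**c); return c
def cloud(c):
    h,w=c['z_map'].shape; u,v=np.meshgrid(np.arange(w,dtype=float),np.arange(h,dtype=float))
    K=np.array(c['K']);p=np.stack([u.ravel(),v.ravel()],1)[:,None]
    s=cv2.undistortPoints(p,K,np.array([float(c['k1']),0,0,0,0])).reshape(h,w,2)
    z=c['z_map']; P=np.dstack([s[...,0]*z,s[...,1]*z,z])
    return (P-np.array(c['t']))@np.array(c['R'])
E
python3 - <<'E'
from h import *
for n in('top','side'): c=snap(n,n+'0'); print(n,c['t'],np.array(c['R']).round(2).tolist())
print(r.read_state(),r.nose_length)
E
```

```text
top [0.13801127 0.59518699 0.66896165] [[-0.02, -1.0, -0.02], [-0.99, 0.03, -0.12], [0.13, 0.02, -0.99]]
side [-0.56752429 -0.00929559  0.88292949] [[0.85, 0.52, -0.01], [0.28, -0.49, -0.83], [-0.44, 0.7, -0.56]]
{'time': 0.1, 'joint_positions': array([ 1.20440311,  0.33281711, -0.06470464,  1.46084729,  0.02159866,
        1.34990334, -0.08851402]), 'joint_vel': array([-1.00854482e-03, -1.90933419e-03, -6.00753471e-05, -4.86997491e-04,
        1.59195665e-03,  1.43913329e-03,  6.95423920e-04]), 'joint_torque': array([ 7.45868510e-04, -6.24548149e+01,  2.43232230e-02, -3.90712667e+01,
       -6.13251259e-02,  3.66582850e-02,  3.71064800e-05]), 'ee_pos': array([ 0.21055868, -0.58813207,  0.24683302]), 'eef_rot': array([ 8.17639516e-01, -5.75730156e-01, -5.38434835e-04, -3.45696865e-04]), 'ft_force': array([-0.2902316 ,  0.36351473, -0.22508458]), 'torque': array([-0.04867561, -0.04840209,  0.02776236]), 'width': 0.0869978752579984} 0.025
```

View pics/top0.png

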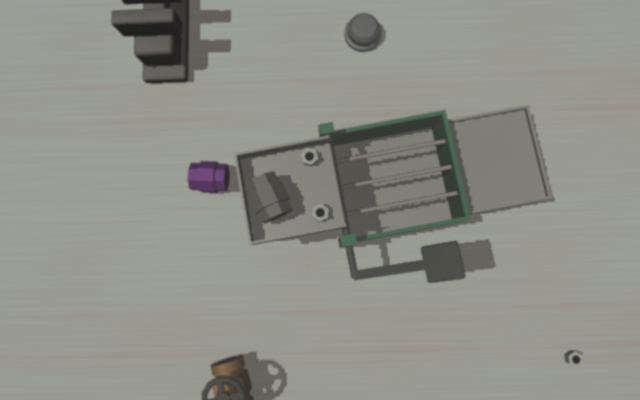

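View pics/side0.png

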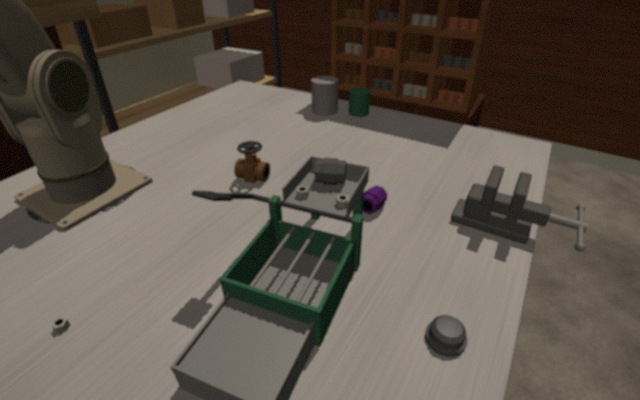

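The top view shows the pan (292,190) with the union at (270,197) and nuts at (310,156) and (320,212). The pedal is at (443,262), the ledge at (502,160), and the purple decoy and spare nut are outside the grate.

```bash
python3 - <<'E'
from h import *
c=dict(np.load('top0.npz')); P=cloud(c)
for n,(u,v) in dict(pedal=(443,262),wallA=(446,116),wallB=(465,214),wallmid=(455,165),ledge=(502,160),ledgeLipA=(528,109),ledgeLipB=(550,199),bar1=(400,154),bar2=(405,176),bar3=(410,202),panfloor=(300,190),union=(270,197),nut1=(310,150),purple=(208,177),cornerA=(326,129),cornerB=(347,241)).items():
    print(n,P[v,u].round(4), P[v-2:v+3,u-2:u+3,2].round(3).min(),P[v-2:v+3,u-2:u+3,2].round(3).max())
# pedal
m=(np.abs(P[...,2]-.174)<.006); m[:225]=0; m[:,:415]=0; m[300:]=0;m[:,480:]=0
q=P[m]; print('pedal',m.sum(),q.mean(0),cv2.minAreaRect((q[:,:2]*1000).astype(np.float32)))
m=(np.abs(P[...,2]-.079)<.005); m[:100]=0; m[245:]=0; m[:,:335]=0; m[:,480:]=0
q=P[m]; print('walls',m.sum(),cv2.minAreaRect((q[:,:2]*1000).astype(np.float32)))
m=(np.abs(P[...,2]-.045)<.004); m[:100]=0; m[220:]=0; m[:,:470]=0; m[:,560:]=0
q=P[m]; print('ledge',m.sum(),cv2.minAreaRect((q[:,:2]*1000).astype(np.float32)))
E
```

```text
pedal [ 0.4954 -0.0239  0.1761] 0.172 0.178
wallA [ 0.6957 -0.0626  0.0782] -0.001 0.082
wallB [ 0.5572 -0.0807  0.0777] 0.069 0.08
wallmid [ 0.6249 -0.07    0.0818] 0.074 0.082
ledge [ 0.6368 -0.1487  0.0451] 0.043 0.048
ledgeLipA [ 0.7095 -0.1884  0.0547] -0.001 0.056
ledgeLipB [ 0.5822 -0.234   0.0012] -0.002 0.055
bar1 [ 0.6574 -0.0067  0.0074] 0.004 0.741
bar2 [ 0.614  -0.0032  0.0654] 0.004 0.067
bar3 [ 0.5771 -0.0089  0.063 ] 0.004 0.067
panfloor [0.5921 0.1431 0.1105] 0.108 0.112
union [0.5785 0.1775 0.1565] 0.154 0.158
nut1 [0.6428 0.1283 0.1233] 0.111 0.127
purple [0.6234 0.2813 0.046 ] 0.044 0.047
cornerA [0.6729 0.1067 0.1131] 0.111 0.114
cornerB [0.5237 0.0834 0.1114] 0.11 0.114
pedal 693 [ 0.49541488 -0.02269316  0.17410081] ((495.4576110839844, -23.831567764282227), (44.37052917480469, 25.260459899902344), 10.146601676940918)
walls 1656 ((613.2578735351562, 14.690048217773438), (158.48912048339844, 181.79127502441406), 9.172074317932129)
ledge 6054 ((637.1904907226562, -142.96286010742188), (137.43968200683594, 112.5732421875), 9.281804084777832)
```

```bash
python3 -m creep '[{"x":0.02,"y":0.03,"z":0.02,"spin":-2},{"x":0.045,"y":0.08,"z":0.04,"spin":-4},{"x":0.07,"y":0.13,"z":0.05,"spin":-6},{"x":0.095,"y":0.18,"z":0.05,"spin":-8},{"x":0.12,"y":0.23,"z":0.05,"spin":-10},{"x":0.145,"y":0.285,"z":0.05,"spin":-10.4},{"x":0.17,"y":0.34,"z":0.05,"spin":-10.4},{"x":0.195,"y":0.395,"z":0.05,"spin":-10.4},{"x":0.22,"y":0.445,"z":0.05,"spin":-10.4},{"x":0.245,"y":0.49,"z":0.05,"spin":-10.4},{"x":0.265,"y":0.53,"z":0.05,"spin":-10.4},{"x":0.281,"y":0.558,"z":0.05,"spin":-10.4}]' 0 20
python3 -m creep '[{},{}]'
python3 - <<'E'
from h import *
c=snap('wrist','w1');snap('side','s1');s=r.read_state();print(s['ee_pos'],s['eef_rot'],s['width'],s['joint_positions'])
cv2.imwrite('pics/b1.png',np.hstack([cv2.resize(cv2.imread(f'pics/{k}.png'),(400,250)) for k in('w1','s1')]))
E
```

```text
time: 1.6
ee_pos: [0.492, -0.0283, 0.2974]
eef_rot: [0.763, -0.647, -0.0, -0.0]
ft_force: [-0.1, 0.1, 1.3]
width: 0.0001
[ 0.49241585 -0.02673704  0.29727575] [ 7.63847228e-01 -6.45396657e-01 -5.45048618e-04 -5.20017110e-04] 0.00018211332025033262 [ 0.58000798  0.05528634 -0.63402954  1.69278098  0.03167365  1.40441789
 -1.46162719]invalid input at $[0]: expected keys x, y, z, spin
```

View pics/b1.png

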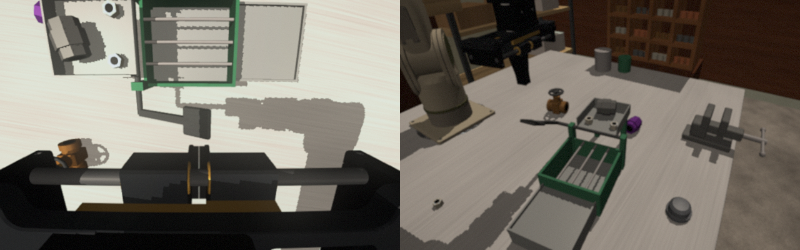

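```bash
python3 -m creep '[{"x":0,"y":0,"z":-0.04,"spin":0},{"x":0,"y":0,"z":-0.075,"spin":0},{"x":0,"y":0,"z":-0.089,"spin":0},{"x":0,"y":0,"z":-0.103,"spin":0},{"x":0,"y":0,"z":-0.117,"spin":0},{"x":0,"y":0,"z":-0.131,"spin":0},{"x":0,"y":0,"z":-0.145,"spin":0},{"x":0,"y":0,"z":-0.159,"spin":0},{"x":0,"y":0,"z":-0.173,"spin":0},{"x":0,"y":0,"z":-0.186,"spin":0},{"x":0,"y":0,"z":-0.198,"spin":0},{"x":0,"y":0,"z":-0.208,"spin":0}]'
python3 - <<'E'
from h import *
snap('side','s2');s=r.read_state();print(s['ee_pos'],s['ft_force'])
E
```

```text
time: 3.2
ee_pos: [0.4914, -0.0303, 0.0886]
eef_rot: [0.762, -0.647, -0.0, 0.0]
ft_force: [0.4, 0.2, 0.7]
width: 0.0007
[ 0.49077079 -0.03039087  0.08752888] [-0.9115807   0.1690017  -0.88281884]
```

View pics/s2.png

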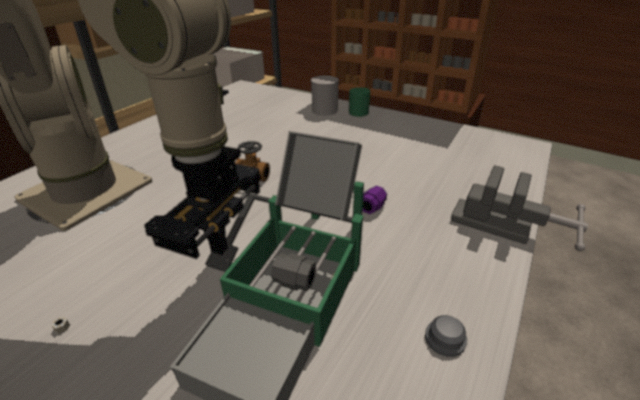

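The pan is tipped (320,175) and the union is on the bars (293,268). I'll hold the pedal a little lower, then rise and step aside.

```bash
python3 -m creep '[{"x":0,"y":0,"z":-0.006,"spin":0},{"x":0,"y":0,"z":-0.01,"spin":0},{"x":0,"y":0,"z":-0.01,"spin":0},{"x":0,"y":0,"z":-0.01,"spin":0},{"x":0,"y":0,"z":-0.01,"spin":0},{"x":0,"y":0,"z":-0.01,"spin":0},{"x":0,"y":0,"z":-0.01,"spin":0},{"x":0,"y":0,"z":-0.01,"spin":0}]'
python3 -m creep '[{"x":0,"y":0,"z":0.012,"spin":0},{"x":0,"y":0,"z":0.026,"spin":0},{"x":0,"y":0,"z":0.04,"spin":0},{"x":0,"y":0,"z":0.055,"spin":0},{"x":0,"y":0,"z":0.07,"spin":0},{"x":0,"y":0,"z":0.085,"spin":0},{"x":0,"y":0,"z":0.10,"spin":0},{"x":0,"y":0,"z":0.12,"spin":0},{"x":0,"y":0,"z":0.15,"spin":0},{"x":0,"y":0,"z":0.19,"spin":0},{"x":0,"y":0,"z":0.218,"spin":0},{"x":0,"y":0,"z":0.218,"spin":0}]'
python3 -m creep '[{"x":0,"y":-0.04,"z":0,"spin":0},{"x":0,"y":-0.09,"z":0,"spin":0},{"x":0,"y":-0.14,"z":0,"spin":0},{"x":0,"y":-0.14,"z":0,"spin":0}]' 0.087
python3 - <<'E'
from h import *
for n in('top','wrist'): snap(n,n+'3')
i=cv2.imread('pics/top3.png'); cv2.imwrite('pics/b3.png',cv2.resize(i[90:290,220:560],None,fx=2.3,fy=2.3,interpolation=3))
s=r.read_state();print(s['ee_pos'],s['ft_force'],s['width'])
E
```

```text
time: 4.25
ee_pos: [0.4917, -0.0305, 0.0796]
eef_rot: [0.762, -0.647, 0.0, -0.0]
ft_force: [-0.3, -0.6, -0.0]
width: 0.0006
time: 5.75
ee_pos: [0.4925, -0.0303, 0.3001]
eef_rot: [0.762, -0.647, 0.002, -0.001]
ft_force: [-0.6, 0.1, -1.5]
width: 0.0003
time: 6.25
ee_pos: [0.4904, -0.1747, 0.2962]
eef_rot: [0.76, -0.65, -0.001, 0.001]
ft_force: [0.1, 0.9, -1.2]
width: 0.0327
[ 0.49135041 -0.17023172  0.29680487] [ 0.10227242  0.57344843 -0.27184201] 0.040426846620917035
```

View pics/b3.png

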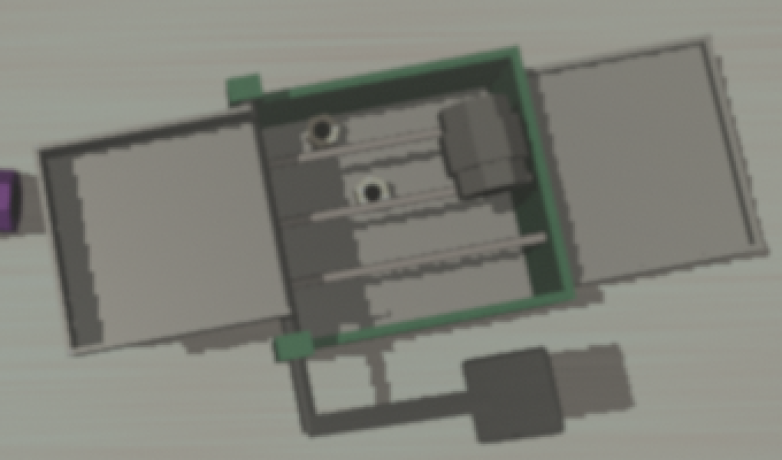

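View pics/wrist3.png

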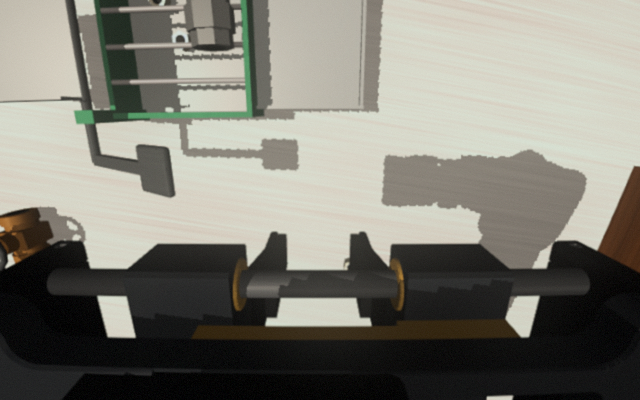

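Both nuts appear at box-floor level, and the union lies crosswise against the far wall (crop 487,145). Next I'll measure its pose and the nut heights.

```bash
python3 - <<'E'
from h import *
o=np.array([.613,.012]); a=np.radians(9.3); Rm=np.array([[np.cos(a),np.sin(a)],[-np.sin(a),np.cos(a)]])
def G(P): 
    Q=P.copy(); Q[...,:2]=(P[...,:2]-o)@Rm.T; return Q*1000
for n in('top','wrist'):
    c=dict(np.load(n+'3.npz')); Q=G(cloud(c)); x,y,z=Q[...,0],Q[...,1],Q[...,2]
    m=(c['z_map']>0)&(abs(x)<70)&(y>-78)&(y<70)&(z>84)&(z<125); q=Q[m]
    print(n,len(q),np.percentile(q,[1,50,99],axis=0).round(1).tolist())
    for lo in (95,102): print(cv2.minAreaRect(Q[m&(z>lo)][:,:2].astype(np.float32)))
    if n=='top':
        for u,v in((360,147),(382,173),(385,168),(376,170),(356,142)): print(u,v,Q[v,u].round(1))
        m=(abs(x)<15)|(abs(x-38)<15)
        for lo,hi in ((14,30),(30,62)):
            k=(abs(x)<72)&(y>-80)&(y<80)&(z>lo)&(z<hi); nn,l,st,ce=cv2.connectedComponentsWithStats(k.astype(np.uint8))
            print(lo,[(st[i,4],np.median(Q[l==i],0).round(0).tolist()) for i in range(1,nn) if st[i,4]>15])
E
```

```text
top 1354 [[-7.4, -72.5, 86.6], [18.2, -46.8, 103.8], [46.3, -27.6, 110.1]]
((19.711956024169922, -50.309627532958984), (54.58837127685547, 46.21239471435547), 1.2009570598602295)
((19.925735473632812, -50.203575134277344), (54.18244934082031, 35.293025970458984), 1.681376338005066)
360 147 [60.7 34.  20.1]
382 173 [15.3  9.2 18.9]
385 168 [22.   3.2 18.8]
376 170 [21.5 17.2 19.5]
356 142 [69.6 38.4 19.6]
14 [(np.int32(156), [61.0, 34.0, 20.0]), (np.int32(128), [16.0, 10.0, 20.0])]
30 []
wrist 2175 [[-8.8, -72.2, 85.2], [11.1, -54.2, 102.9], [32.7, -27.2, 108.4]]
((12.391853332519531, -49.403472900390625), (45.4301643371582, 42.412960052490234), 89.0708999633789)
((11.244218826293945, -50.165260314941406), (39.423927307128906, 31.9704532623291), 1.3600914478302002)
```

Both nuts lie on the box floor (tops at z≈20). The union is at grate (19.7, -50.2), axis along grate x. With the wall so close, I'll grip it by its ends.

```bash
python3 -m creep '[{"x":0.01,"y":0.01,"z":0,"spin":-6},{"x":0.022,"y":0.02,"z":0,"spin":-14},{"x":0.035,"y":0.032,"z":0,"spin":-22},{"x":0.05,"y":0.045,"z":0,"spin":-30},{"x":0.065,"y":0.058,"z":0,"spin":-38},{"x":0.08,"y":0.07,"z":0,"spin":-46},{"x":0.095,"y":0.083,"z":0,"spin":-54},{"x":0.11,"y":0.096,"z":0,"spin":-62},{"x":0.122,"y":0.11,"z":0,"spin":-70},{"x":0.134,"y":0.122,"z":0,"spin":-77},{"x":0.143,"y":0.13,"z":0,"spin":-84},{"x":0.148,"y":0.1355,"z":0,"spin":-88.5}]' 0.066
python3 -m creep '[{"x":0,"y":0,"z":-0.03,"spin":0},{"x":0,"y":0,"z":-0.07,"spin":0},{"x":0,"y":0,"z":-0.1,"spin":0},{"x":0,"y":0,"z":-0.12,"spin":0},{"x":0,"y":0,"z":-0.13,"spin":0},{"x":0,"y":0,"z":-0.13,"spin":0},{"x":0,"y":0,"z":-0.13,"spin":0}]'
python3 - <<'E'
from h import *
c=snap('wrist','w4'); snap('side','s4')
s=r.read_state();q=s['eef_rot'];print(s['ee_pos'],np.degrees(2*np.arctan2(q[1],q[0])),s['width'],s['joint_positions'].round(2))
cv2.imwrite('pics/b4.png',np.vstack([cv2.resize(cv2.imread('pics/w4.png'),(480,300)),cv2.resize(cv2.imread('pics/s4.png')[150:350,160:480],(480,300))]))
E
```

```text
time: 7.85
ee_pos: [0.622, -0.0548, 0.2675]
eef_rot: [-0.199, 0.979, 0.02, -0.032]
ft_force: [-0.3, -0.8, -1.7]
width: 0.0659
time: 8.72
ee_pos: [0.6229, -0.057, 0.1391]
eef_rot: [-0.199, 0.979, 0.02, -0.031]
ft_force: [0.4, 0.1, 0.6]
width: 0.0658
[ 0.62276889 -0.05703068  0.13897211] 202.9907306913283 0.06600268717464268 [-0.3   0.48  0.45  1.55 -0.24  1.23 -2.55]
```

View pics/b4.png

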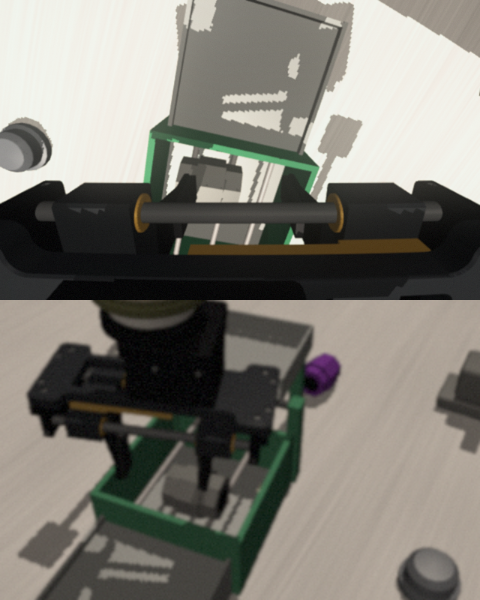

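The wrist camera shows the fingers short of the union and turned, because joint 7 stopped at its limit. I'll rise and unwind the other way.

```bash
python3 -m creep '[{"x":0,"y":0,"z":0.04,"spin":0},{"x":0,"y":0,"z":0.09,"spin":0},{"x":0,"y":0,"z":0.13,"spin":10},{"x":0,"y":0,"z":0.13,"spin":20},{"x":0,"y":0,"z":0.13,"spin":30},{"x":0,"y":0,"z":0.13,"spin":40},{"x":0,"y":0,"z":0.13,"spin":50},{"x":0,"y":0,"z":0.13,"spin":60},{"x":0,"y":0,"z":0.13,"spin":70},{"x":0,"y":0,"z":0.13,"spin":80},{"x":0,"y":0,"z":0.13,"spin":90},{"x":0,"y":0,"z":0.13,"spin":90}]'
python3 -m creep '[{"x":0,"y":0,"z":0,"spin":10},{"x":0,"y":0,"z":0,"spin":20},{"x":0,"y":0,"z":0,"spin":30},{"x":0,"y":0,"z":0,"spin":40},{"x":0,"y":0,"z":0,"spin":50},{"x":0,"y":0,"z":0,"spin":60},{"x":0,"y":0,"z":0,"spin":70},{"x":0,"y":0,"z":0,"spin":75},{"x":0,"y":0,"z":0,"spin":75},{"x":0,"y":0,"z":0,"spin":75}]'
python3 - <<'E'
from h import *
s=r.read_state();q=s['eef_rot'];print(s['ee_pos'],q,np.degrees(2*np.arctan2(q[1],q[0])),s['joint_positions'].round(2))
E
```

```text
time: 10.32
ee_pos: [0.6223, -0.057, 0.2687]
eef_rot: [0.833, -0.552, 0.009, 0.036]
ft_force: [0.4, -0.0, 0.0]
width: 0.0659
time: 11.58
ee_pos: [0.6223, -0.057, 0.2681]
eef_rot: [0.997, 0.068, 0.029, 0.024]
ft_force: [-0.3, 0.6, 0.6]
width: 0.0659
[ 0.62228819 -0.05696286  0.26808548] [0.99701444 0.06767047 0.02862901 0.02373362] 7.765775113946808 [-0.08  0.27  0.09  1.5   0.02  1.31  0.14]
```

```bash
python3 - <<'E'
from h import *
from scipy.spatial.transform import Rotation as R
s=r.read_state();M=R.from_quat(s['eef_rot']).as_matrix();print(M.round(3),s['ee_pos'])
g=s['ee_pos']+.006*M[:,2];print('grasp',g,'tip',s['ee_pos']+.025*M[:,2])
print('tilt in jaw dir deg',np.degrees(np.arcsin(M[2,0])),'across',np.degrees(np.arcsin(M[2,1])))
print('jaw yaw',np.degrees(np.arctan2(M[1,0],M[0,0])))
a=np.radians(9.3);C=np.array([[np.cos(a),-np.sin(a)],[np.sin(a),np.cos(a)]])
print('union',np.array([.613,.012])+C@[.0197,-.0502], 'ledge',np.array([.613,.012])+C@[0,-.148])
E
```

```text
[[ 0.989  0.134  0.06 ]
 [ 0.136 -0.99  -0.043]
 [ 0.054  0.051 -0.997]] [ 0.62228819 -0.05696286  0.26808548]
grasp [ 0.62264999 -0.05722356  0.26210207] tip [ 0.62379567 -0.05804913  0.24315462]
tilt in jaw dir deg 3.088301661259577 across 2.9348385456160395
jaw yaw 7.845022215470013
union [ 0.64055357 -0.03435656] ledge [ 0.63691737 -0.13405465]
```

```bash
python3 -m creep '[{"x":0.009,"y":0.012,"z":0,"spin":2},{"x":0.0175,"y":0.023,"z":0,"spin":3},{"x":0.0175,"y":0.023,"z":-0.03,"spin":3},{"x":0.0175,"y":0.023,"z":-0.07,"spin":3},{"x":0.0175,"y":0.023,"z":-0.105,"spin":3},{"x":0.0175,"y":0.023,"z":-0.12,"spin":3},{"x":0.0175,"y":0.023,"z":-0.12,"spin":3},{"x":0.0175,"y":0.023,"z":-0.12,"spin":3}]'
python3 - <<'E'
from h import *
c=snap('wrist','w5'); snap('side','s5')
s=r.read_state();print(s['ee_pos'],s['eef_rot'],s['joint_positions'].round(2))
cv2.imwrite('pics/b5.png',np.hstack([cv2.resize(cv2.imread('pics/w5.png')[150:400,120:520],(400,250)),cv2.resize(cv2.imread('pics/s5.png')[180:330,200:440],(400,250))]))
E
```

```text
time: 12.58
ee_pos: [0.6407, -0.0337, 0.1496]
eef_rot: [0.995, 0.096, 0.03, 0.023]
ft_force: [-0.8, -0.0, 0.0]
width: 0.0661
[ 0.64060648 -0.03386302  0.1495682 ] [0.99467968 0.09569032 0.03041296 0.02303806] [-0.09  0.39  0.07  1.6   0.02  1.09  0.15]
```

View pics/b5.png

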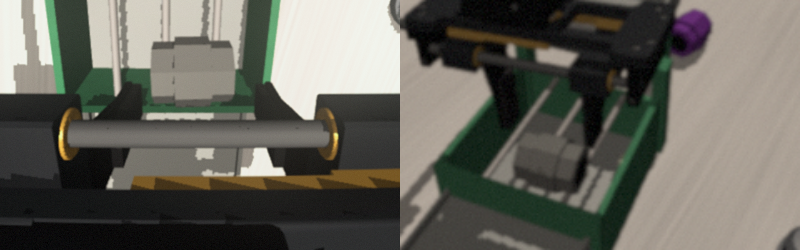

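The union (193,70 in the left half) sits centred between the fingers (140 and 258). I'll descend and check the force before closing.

```bash
python3 -m creep '[{"x":-0.001,"y":0,"z":-0.015,"spin":0},{"x":-0.001,"y":0,"z":-0.03,"spin":0},{"x":-0.001,"y":0,"z":-0.04,"spin":0},{"x":-0.001,"y":0,"z":-0.048,"spin":0},{"x":-0.001,"y":0,"z":-0.052,"spin":0},{"x":-0.001,"y":0,"z":-0.052,"spin":0}]'
python3 -m creep '[{"x":0,"y":0,"z":0,"spin":0},{"x":0,"y":0,"z":0,"spin":0},{"x":0,"y":0,"z":0,"spin":0},{"x":0,"y":0,"z":0,"spin":0},{"x":0,"y":0,"z":0,"spin":0},{"x":0,"y":0,"z":0,"spin":0}]' 0.03 40
python3 -m creep '[{"x":0,"y":0,"z":0.01,"spin":0},{"x":0,"y":0,"z":0.025,"spin":0},{"x":0,"y":0,"z":0.045,"spin":0},{"x":0,"y":0,"z":0.07,"spin":0},{"x":0,"y":0,"z":0.09,"spin":0},{"x":0,"y":0,"z":0.09,"spin":0},{"x":0,"y":0,"z":0.09,"spin":0}]'
python3 - <<'E'
from h import *
c=snap('wrist','w6'); snap('side','s6')
s=r.read_state();print(s['ee_pos'],s['ft_force'],s['width'],s['joint_positions'].round(2))
cv2.imwrite('pics/b6.png',np.hstack([cv2.resize(cv2.imread('pics/w6.png')[150:400,120:520],(400,250)),cv2.resize(cv2.imread('pics/s6.png')[120:320,180:500],(400,250))]))
E
```

```text
time: 13.42
ee_pos: [0.6387, -0.0339, 0.0958]
eef_rot: [0.995, 0.096, 0.029, 0.023]
ft_force: [0.6, -0.2, 0.2]
width: 0.0659
time: 14.18
ee_pos: [0.639, -0.034, 0.0964]
eef_rot: [0.995, 0.096, 0.03, 0.023]
ft_force: [-1.2, 0.1, 5.5]
width: 0.0544
time: 15.05
ee_pos: [0.6383, -0.0339, 0.1852]
eef_rot: [0.995, 0.096, 0.029, 0.023]
ft_force: [-0.5, -0.7, -2.4]
width: 0.0542
[ 0.63815155 -0.03390662  0.18480613] [-0.34974891  0.72929511 -1.85391262] 0.05443724881090124 [-0.1   0.36  0.07  1.57  0.02  1.16  0.15]
```

View pics/b6.png

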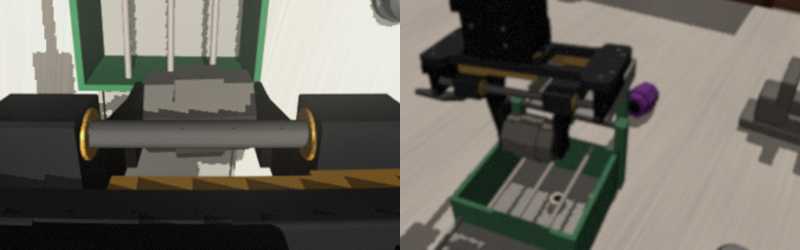

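The union is held (width 54 mm). Now I'll carry it over the wall to the ledge middle and lower it.

```bash
python3 -m creep '[{"x":0,"y":-0.015,"z":0,"spin":0},{"x":0,"y":-0.04,"z":0,"spin":0},{"x":-0.001,"y":-0.07,"z":0,"spin":0},{"x":-0.001,"y":-0.092,"z":0,"spin":0},{"x":-0.001,"y":-0.103,"z":0,"spin":0},{"x":-0.001,"y":-0.103,"z":0,"spin":0},{"x":-0.001,"y":-0.103,"z":-0.02,"spin":0},{"x":-0.001,"y":-0.103,"z":-0.045,"spin":0},{"x":-0.001,"y":-0.103,"z":-0.065,"spin":0},{"x":-0.001,"y":-0.103,"z":-0.08,"spin":0},{"x":-0.001,"y":-0.103,"z":-0.09,"spin":0},{"x":-0.001,"y":-0.103,"z":-0.095,"spin":0}]'
python3 -m creep '[{"x":0,"y":0,"z":-0.003,"spin":0},{"x":0,"y":0,"z":-0.006,"spin":0},{"x":0,"y":0,"z":-0.009,"spin":0},{"x":0,"y":0,"z":-0.012,"spin":0},{"x":0,"y":0,"z":-0.012,"spin":0},{"x":0,"y":0,"z":-0.012,"spin":0}]'
```

```text
time: 16.65
ee_pos: [0.6378, -0.1368, 0.0906]
eef_rot: [0.995, 0.096, 0.029, 0.023]
ft_force: [0.1, 0.4, -1.5]
width: 0.0542
time: 17.4
ee_pos: [0.6379, -0.137, 0.0795]
eef_rot: [0.995, 0.096, 0.029, 0.023]
ft_force: [-3.1, 0.1, 5.3]
width: 0.0544
```

Contact with the floor is felt (5 N upward), so I'll release gently and rise.

```bash
python3 -m creep '[{"x":0,"y":0,"z":0,"spin":0},{"x":0,"y":0,"z":0,"spin":0},{"x":0,"y":0,"z":0,"spin":0},{"x":0,"y":0,"z":0,"spin":0}]' 0.07
python3 -m creep '[{"x":0,"y":0,"z":0.015,"spin":0},{"x":0,"y":0,"z":0.04,"spin":0},{"x":0,"y":0,"z":0.09,"spin":0},{"x":0,"y":0,"z":0.14,"spin":0},{"x":0,"y":0,"z":0.19,"spin":0},{"x":0,"y":-0.05,"z":0.2,"spin":0},{"x":-0.02,"y":-0.1,"z":0.2,"spin":0},{"x":-0.04,"y":-0.15,"z":0.2,"spin":0},{"x":-0.06,"y":-0.2,"z":0.2,"spin":0},{"x":-0.08,"y":-0.24,"z":0.2,"spin":0},{"x":-0.08,"y":-0.24,"z":0.2,"spin":0}]'
python3 - <<'E'
from h import *
c=snap('top','t7'); snap('side','s7')
P=cloud(c); o=np.array([.613,.012]); a=np.radians(9.3); Rm=np.array([[np.cos(a),np.sin(a)],[-np.sin(a),np.cos(a)]])
Q=P.copy();Q[...,:2]=(P[...,:2]-o)@Rm.T;Q*=1000;x,y,z=Q[...,0],Q[...,1],Q[...,2]
m=(abs(x)<75)&(y<-92)&(y>-215)&(z>62)&(z<120); print(np.percentile(Q[m],[1,50,99],axis=0).round(1).tolist(),cv2.minAreaRect(Q[m][:,:2].astype(np.float32)))
for lo,hi in((14,30),(30,60),):
    k=(abs(x)<72)&(y>-78)&(y<80)&(z>lo)&(z<hi);n,l,st,_=cv2.connectedComponentsWithStats(k.astype(np.uint8));print(lo,[np.median(Q[l==i],0).round() for i in range(1,n) if st[i,4]>15])
print(r.read_state()['ee_pos'],r.read_state()['ft_force'])
cv2.imwrite('pics/b7.png',np.hstack([cv2.resize(cv2.imread('pics/t7.png')[90:290,220:560],(400,236)),cv2.resize(cv2.imread('pics/s7.png'),(400,236))]))
E
```

```text
time: 17.9
ee_pos: [0.6377, -0.1369, 0.0788]
eef_rot: [0.995, 0.096, 0.029, 0.023]
ft_force: [-0.2, 0.0, -0.5]
width: 0.0697
time: 19.27
ee_pos: [0.5547, -0.3816, 0.2803]
eef_rot: [0.995, 0.092, 0.029, 0.024]
ft_force: [0.0, -0.1, 0.2]
width: 0.0701
[[-25.3, -172.6, 63.4], [0.5, -144.8, 86.6], [28.4, -129.2, 93.2]] ((1.8880939483642578, -151.6405029296875), (54.55617904663086, 46.28170394897461), 0.9966259002685547)
14 [array([61., 34., 20.]), array([16., 10., 20.])]
30 []
[ 0.55773559 -0.37698709  0.27989031] [0.34175549 0.8875554  0.08147141]
```

View pics/b7.png

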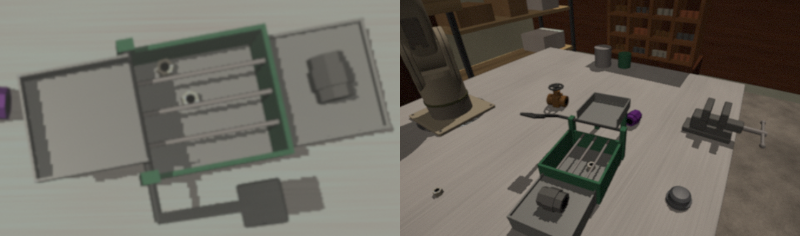

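The union lies in the middle of the ledge (left half, 331,77), both nuts are in the box (164,67 and 191,98), and the pan is level and empty. I'll hand the job in.

```bash
python3 -c "from bench import r; print(r.close_job())"
```

```text
the job is handed in; nothing more can be done
None
```

The job is done and handed in at about 19 s of the 54 s allowed. I pressed the pedal, held it for about a second and let the pan sink back. Then I picked the union off the bars by its ends and set it down in the ledge.

**Last checks:**
- **Union:** lies flat in the middle of the ledge, at about (2, -152) mm in the grate frame with its top near z 92. It is clear of the lips.
- **Nuts:** both are on the box floor, with tops at z ≈ 20.
- **Pan and arm:** the pan is empty and level, and the arm is clear with about zero wrist force. The purple look-alike is where it was, and I did not touch the spare nut.

**What went wrong:** my first turn of the wrist ran joint 7 to its limit (it stopped at -2.55, within the 2.6 range). The tool ended up short of the union and tilted, with no sign of contact. I rose and turned the other way. A tilt of about 4° remained through the grasp and placing, and the union still ended flat.

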